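# Shingle marked plates in the inspection tray

### The job

Move the two long plates from the marking bed into the grey inspection tray and fan them out as a shingled row that carries on from the long plate already lying against the tray's high end stop. Each new plate lies lengthwise in line with the row, one end resting on top of about the last third of the plate before it and its other end down on the tray floor. Leave the first plate where it is.

Things in the scene. Friction and masses are not known exactly. Their poses are not given: they have to be found in the camera images.
- plate_a_mid (a point): one of two identical long aluminium plates, 100 x 46 x 6 mm, 60-100 g, flat on a black pad (70 x 24 mm, along the plate, top 16 mm above the steel marking bed, 24 mm above the table), long edges overhanging it. Point: its centre, half-way up; x along its length, y across, z up. Either plate may come next. Two more pads hold a short (62 mm) and a round plate, not wanted.
- plate_b_mid (a point): one of two identical long aluminium plates, 100 x 46 x 6 mm, 60-100 g, flat on a black pad (70 x 24 mm, along the plate, top 16 mm above the steel marking bed, 24 mm above the table), long edges overhanging it. Point: its centre, half-way up; x along its length, y across, z up. Either plate may come next. Two more pads hold a short (62 mm) and a round plate, not wanted.
- first_mid (a point): the first plate of the row, like the other two (100 x 46 x 6 mm), loose, already flat on the tray floor with one end 0 to 10 mm from the high end stop. Point: its centre, half-way up; x along its length, the way the row is to run, y across, z up. Each further plate should lie about 65 mm farther along than the one before.
- tray: the grey inspection tray, fixed, 290 x 150 mm outside, 280 x 140 mm inside; floor top 4 mm above the table; walls 5 mm thick, 10 mm high from the table, the end stop at its -x end 16 mm. Origin under its centre at table height; x along its length, the way the row runs, away from the end stop; y across; the row lies on its middle line.
Things that resemble listed ones, but are neither listed nor needed, are in the scene too. Leave any brown or yellow look-alike of the part that bears plate_b_mid alone.

How it is judged (in metres and radians):
At the end, for the whole second after the job is handed in: Both long plates at rest in the tray in a row, each overlapping the plate before it by 18 to 48 mm, within 20 mm of the middle line, within 11 degrees of its direction, sloping 2.5 to 12 degrees, one end on the plate before, one on the floor; first plate moved under 15 mm (y of plate_a_mid in the frame of tray between -0.02 and 0.02 m and angle between the y axis of each of plate_a_mid, plate_b_mid and the y axis of tray, either way round below 0.2 rad and angle between plate_a_mid's own z axis and vertical between 0.04 and 0.22 rad and z of each of plate_a_mid, plate_b_mid in the frame of tray below 0.018 m and linear speed of each of plate_a, plate_b below 0.02 m/s and y of plate_b_mid in the frame of tray between -0.02 and 0.02 m and angle between plate_b_mid's own z axis and vertical between 0.04 and 0.22 rad and ((horizontal distance between plate_a_mid and first_mid between 0.052 and 0.082 m and horizontal distance between plate_b_mid and plate_a_mid between 0.052 and 0.082 m and horizontal distance between plate_b_mid and first_mid above 0.1 m) or (horizontal distance between plate_b_mid and first_mid between 0.052 and 0.082 m and horizontal distance between plate_a_mid and plate_b_mid between 0.052 and 0.082 m and horizontal distance between plate_a_mid and first_mid above 0.1 m)) and distance of first_mid from where it was at the start of the episode below 0.015 m); the robot touches nothing.
It also fails if it takes over 64 s, if anything falls off the work surface, if the arm or the gripper's body presses on something with over 40 N, if the wrist force passes 120 N, or if a joint passes its speed limit or range.

### The arm

A 6-joint arm with a two-finger parallel gripper is mounted at the origin on the work surface. World frame = base frame: x ahead of the robot, y to its left, z up, the work surface at z = 0. Lengths are in mm, angles in degrees, forces in N, time in s.
With the tool pointing down it reaches from about 350 to 1000 mm from the base axis. Payload 7.1 kg.
Tool frame: the origin (TCP) lies on the front face of the gripper's body, between the roots of the fingers; the fingertips stand 73 mm ahead of it and the grasp point (between the pads) lies 54 mm ahead of it; z points along the fingers, y is the line along which they close (so a half turn about z gives the same grasp; the last joint's range is limited). The gripper opens to 85 mm and grips with 20 to 120 N. Pads are 22 mm wide; open, the fingers measure 114 mm over their backs; the gripper's body (76 mm by 85 mm) begins 54 mm behind the grasp point. The pads swing forward as they close: fully open they stand 13 mm farther back than shut.
Start: joints at [-1.089, 24.242, 93.386, -0, 62.372, -1.089], TCP at [624.984, 0.026, 303.919] pointing down, gripper open.
Joint ranges: [-172.04, 172.04], [-51.8, 120.97], [4.93, 147.93], [-75.15, 255.16], [6.16, 154.13], [-145.62, 145.62]. Speed limits (degrees/s): [136.94, 136.94, 172.46, 180, 180, 180].

### API

Orientations are given as [roll, pitch, yaw] about the fixed x, y, z axes, in that order (R = Rz(yaw) Ry(pitch) Rx(roll)).
In Python, from bench import status, read_camera, env gives the robot as it stands.
- The arm moves only by the tool arm_command, never from a script. Its argument "commands" is a list of rows, each a list of 6 numbers: the shift along the tool's x, y, z normalised to -1 to 1, where 1 is 600 mm, then the turn, a rotation vector about the tool's x, y, z normalised to -1 to 1, where 1 is 45 degrees. In form: [[dx, dy, dz, wx, wy, wz], ...]. A call has 1 to 20 rows; each row is the pose to reach, as a shift and turn from the pose commanded when the call began, along the tool's axes at that moment; what a row does not reach only later rows make up. A row lasts 1/10 s, in which the tool goes at most 50 mm and 8.59 degrees, less where a joint would pass 70% of its speed; a pose out of reach is approached as far as the arm can. A call with a number of a shift or a turn outside -1 to 1 is refused whole. A call with a gripper value outside its range is refused whole. "gripper" is the closure, from 0 (fully open) to 1 (shut), set as the call begins (left out, the last holds). The fingers move at their own pace and stop on an object; the grip force is fixed at half the most. Time passes only in rows, so rows that repeat a pose let the fingers close. It gives the time, the measured TCP pose, the force, the opening and the grip force at its end, in the units of the state.
- status.get_obs(): the state, without advancing time (a new reading comes with each control period).
- read_camera(name): name is "scene" or "side" or "wrist"; returns a dict with "img" (400x640x3 uint8, red, green, blue), "intrinsics" (3x3 intrinsics, pixels), "R" (3x3) and "t" (3): a world point X has camera coordinates R X + t. Camera axes: x right, y down, z forward; pixel columns grow to the right and rows downward; lengths in mm; the calibration is good to about 2 mm. A picture is of the moment at which its call begins. There is no depth.
- env.close_job(): hands the job in; it is judged then, once.
The state is a dict: "time_s": time; "joint_positions": joint angles; "dq": joint speeds; "joint_efforts": joint torques, N m; "position": TCP position; "tool_rot": TCP orientation; "force": force on the tool from outside, world axes, zero at the start; "moment": the same for the moment, N m; "opening": finger opening in mm; "finger_force": force on a finger pad.
Only numpy, scipy, OpenCV 4.12 (cv2) and the standard library are available. Lean on these libraries where they do the work, as an engineer would, in place of code of your own. Each camera call takes 0.05 s, during which the arm holds its last target. There are 200 camera calls.

## Working session

There is one attempt and no reset: what is moved stays moved. The work goes in short steps, Python scripts to look and compute and a tool call to move; the robot and the scene stay as the last step left them, time stands still between calls to the robot, and variables do not carry over. Pictures are saved under pics/ and viewed, at most 10 in all, crops included, and the job is handed in when it is done.

Besides the shell and the picture viewer there is one more tool, called as name([rows], argument=value, ...), one row to a line, values as JSON. arm_command: Moves the arm, as the interface text tells. Scaled input: -1 to 1 covers 600 mm each way for a shift and 45 degrees each way for a turn. Its arguments: {"type":"object","properties":{"commands":{"type":"array"},"gripper":{"type":"number"}},"required":["commands"]}

```bash
mkdir -p pics
python3 - <<'E'
from bench import status, read_camera, env
import cv2,pickle
d={}
for n in("scene","side","wrist"):
    c=read_camera(n);d[n]=c;cv2.imwrite(f"pics/{n}0.png",c["img"][:,:,::-1]);print(n,c["intrinsics"],c["R"],c["t"])
pickle.dump(d,open("c0.pkl","wb"))
print(status.get_obs())
E
```

```text
scene [[421.90593792   0.         317.77425257]
 [  0.         421.90593792 200.65229877]
 [  0.           0.           1.        ]] [[-0.49797347  0.86707388  0.01432898]
 [ 0.47712892  0.28774505 -0.83039195]
 [-0.72413426 -0.40667638 -0.55699542]] [ 139.66165351 -221.27709187 1457.24866926]
side [[451.17962449   0.         313.80472211]
 [  0.         451.17962449 195.85136519]
 [  0.           0.           1.        ]] [[ 0.99841291 -0.05389423  0.01634246]
 [-0.01160823 -0.48089171 -0.87670315]
 [ 0.05510819  0.87512203 -0.48075411]] [-465.20028732  102.38701423  943.16103781]
wrist [[285.74210101   0.         319.14833884]
 [  0.         285.74210101 198.45826597]
 [  0.           0.           1.        ]] [[ 9.99999372e-01  6.53311522e-04 -9.10115840e-04]
 [ 9.06586866e-04 -9.49164176e-01  3.14780155e-01]
 [-6.58199849e-04 -3.14780782e-01 -9.49164172e-01]] [-624.3475252   -40.675719    380.22522727]
{'time_s': 0.15, 'joint_positions': array([-1.08798990e+00,  2.42750580e+01,  9.34207655e+01, -1.74821079e-03,
        6.23707534e+01, -1.08791898e+00]), 'dq': array([-0.05093115,  0.02688213, -0.14231975, -0.03005755,  0.03160291,
        0.01341798]), 'joint_efforts': array([-4.44887983e-04, -5.57771087e+01, -2.82016718e+01, -7.78417484e-05,
        4.77195630e-03,  2.40273175e-05]), 'position': array([6.24671686e+02, 3.26500719e-02, 3.03320921e+02]), 'tool_rot': array([-1.79933406e+02,  2.83565024e-04,  9.00007409e+01]), 'force': array([-0.32355936,  0.23881167, -0.26618305]), 'moment': array([-0.00030354, -0.00297689, -0.02755333]), 'finger_force': 0.0, 'opening': 85.32251775782113}
```

View pics/scene0.png

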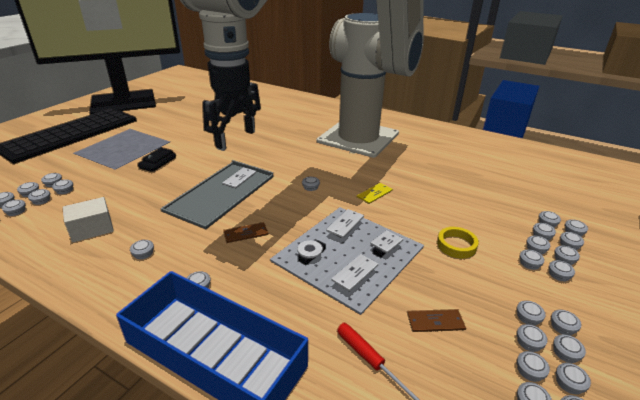

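View pics/side0.png

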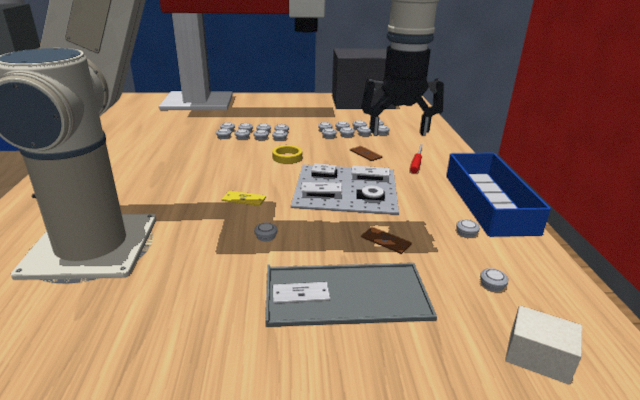

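Side view: the candidates for a long plate are on the bed at (322,188) and (370,173). The short plate is at (324,171) and the round one at (372,191). Look-alikes are the yellow plate (243,198) and the brown ones (386,240) and (366,153). The first plate is in the tray at (301,292).

Next I'll take enlarged crops for corner picking.

Run:
```python
import cv2,numpy as np
s=cv2.imread("pics/side0.png");c=cv2.imread("pics/scene0.png")
a=cv2.resize(s[155:220,285:405],(800,433),interpolation=cv2.INTER_CUBIC)
cv2.imwrite("pics/a.png",a)
b=cv2.resize(s[255:330,258:438],None,fx=4.4,fy=4.4,interpolation=cv2.INTER_CUBIC);cv2.imwrite("pics/b.png",b)
e=cv2.resize(c[200:310,265:430],None,fx=4.8,fy=4.8,interpolation=cv2.INTER_CUBIC);cv2.imwrite("pics/e.png",e)
```

```text
(no output)
```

View pics/a.png

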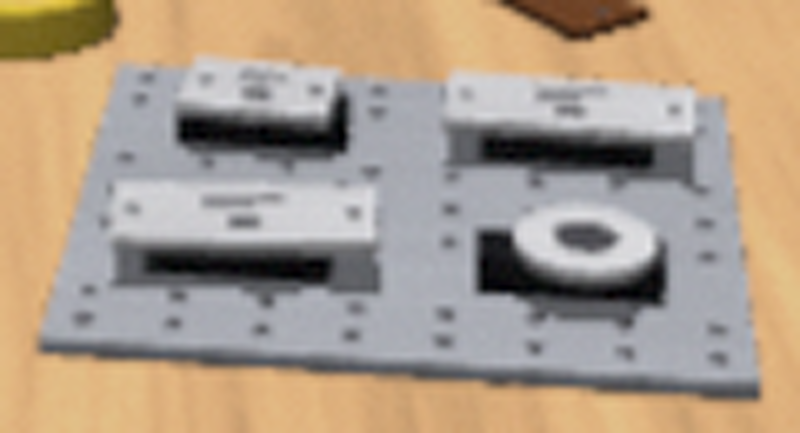

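View pics/b.png

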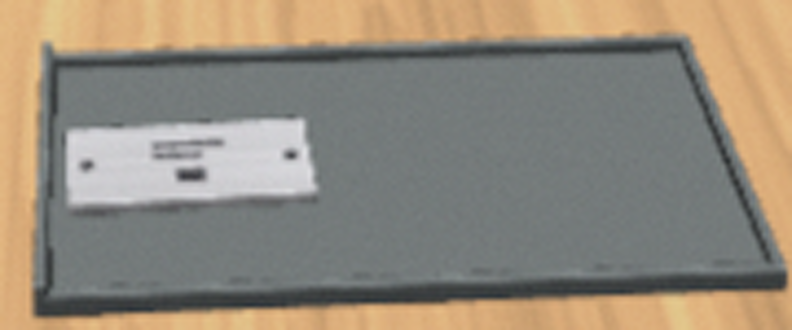

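View pics/e.png

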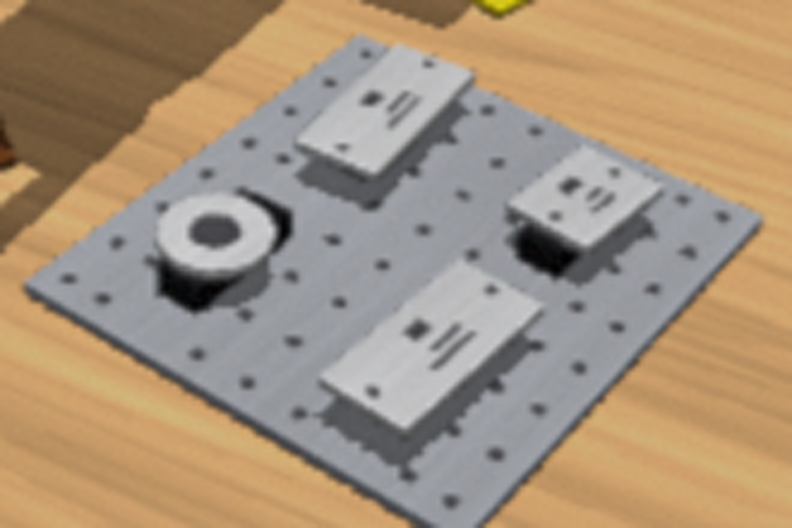

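```bash
cat > h.py <<'E'
import numpy as np
def ray(c,p,z):
    K,R,t=c["intrinsics"],np.array(c["R"]),np.array(c["t"])
    d=R.T@np.linalg.inv(K)@np.array([p[0],p[1],1.]);o=-R.T@t
    return o+d*(z-o[2])/d[2]
def crop(p,s,o): return ((p[0]+.5)/s-.5+o[0],(p[1]+.5)/s-.5+o[1])
E
python3 - <<'E'
import pickle,numpy as np
from h import *
d=pickle.load(open("c0.pkl","rb"));np.set_printoptions(precision=1,suppress=True)
A=lambda p,z:ray(d["side"],crop(p,6.667,(285,155)),z)
B=lambda p,z:ray(d["side"],crop(p,4.4,(258,255)),z)
E=lambda p,z:ray(d["scene"],crop(p,4.8,(265,200)),z)
def rep(n,a,b):
    v=b-a;print(n,(a+b)/2,"len",np.hypot(*v[:2]),"ang",np.degrees(np.arctan2(v[1],v[0])))
rep("P side",A((133,209),30),A((354,213),30))
rep("Q side",A((466,94),30),A((675,109),30))
rep("P scn",E((429,63),30),E((343,147),30))
rep("Q scn",E((491,290),30),E((373,391),30))
rep("P cor scn",E((393,44),30),E((297,142),30));rep("P end",E((393,44),30),E((475,72),30))
rep("Q cor scn",E((460,262),30),E((320,380),30));rep("Q end",E((460,262),30),E((545,303),30))
rep("first holes",B((87,165),10),B((291,155),10))
rep("first far edge",B((68,129),10),B((305,119),10))
rep("tray far inner/top",B((55,55),10),B((683,40),10))
rep("tray near outer top",B((38,295),10),B((783,268),10))
rep("tray right outer",B((783,268),10),B((687,38),10))
for z,q in((16,(48,43)),(10,(687,38)),(10,(783,268)),(16,(37,290))):print(B(q,z))
E
```

```text
P side [494.3 196.3  30. ] len 82.87436744419996 ang -3.536138848656647
Q side [633.1 289.   30. ] len 84.14473630141217 ang -10.763959355496018
P scn [497.8 199.4  30. ] len 84.02488135886549 ang -3.498251796725095
Q scn [637.3 291.9  30. ] len 83.14444499548586 ang -11.281901160717904
P cor scn [498.9 177.4  30. ] len 97.45958784355005 ang -1.564001879221561
P end [450.6 202.1  30. ] len 46.63272939525673 ang 89.1150974384248
Q cor scn [635.1 271.2  30. ] len 98.71039364432204 ang -10.812696021895908
Q end [589.4 302.1  30. ] len 43.604565782702345 ang 82.73016832688758
first holes [ 432.8 -171.7   10. ] len 83.58558267911637 ang 2.215328643358448
first far edge [ 432.5 -149.    10. ] len 99.41816248733001 ang 1.7579656751608634
tray far inner/top [515.8 -99.7  10. ] len 279.811029955818 ang 0.3393477925110686
tray near outer top [ 516.5 -243.9   10. ] len 284.9732023815234 ang 0.7459204160693749
tray right outer [ 658.4 -169.7   10. ] len 144.5511190814661 ang 90.43403715087118
[373.  -99.7  16. ]
[657.8 -97.5  10. ]
[ 658.9 -242.    10. ]
[ 373.9 -249.3   16. ]
```

arm_command([
  [0.33,-0.2,0.17,0,0,1],
  [0.33,-0.2,0.17,0,0,1],
  [0.33,-0.2,0.17,0,0,1],
  [0.33,-0.2,0.17,0,0,1],
  [0.33,-0.2,0.17,0,0,1],
  [0.33,-0.2,0.17,0,0,1],
  [0.33,-0.2,0.17,0,0,1],
], gripper=0.2)

```text
time_s: 0.85
position: [503.5, 199.2, 200.9]
tool_rot: [-179.9, 0.1, 45.2]
force: [1.5, 0.4, 0.4]
opening: 68.3
finger_force: 0.0
```

arm_command([
  [0,0,0,0,0,1],
  [0,0,0,0,0,1],
  [0,0,0,0,0,1],
  [0,0,0,0,0,1],
  [0,0,0,0,0,1],
  [0,0,0,0,0,1],
  [0,0,0,0,0,1],
])

```text
time_s: 1.55
position: [505.9, 197.2, 202.5]
tool_rot: [-180.0, -0.1, 0.0]
force: [-0.4, -1.3, 0.3]
opening: 68.5
finger_force: 0.0
```

Run:
```python
from bench import status, read_camera, env
import cv2,pickle
c=read_camera("wrist");pickle.dump(c,open("c1.pkl","wb"));cv2.imwrite("pics/w1.png",c["img"][:,:,::-1])
o=status.get_obs();print(o["time_s"],o["position"],o["tool_rot"],o["opening"],o["force"])
```

```text
1.6 [505.78315725 197.32258021 202.37176185] [-1.79986740e+02 -5.62466812e-02  6.64144533e-02] 68.46216753240881 [ 0.06872189  0.45822876 -0.05937821]
```

View pics/w1.png

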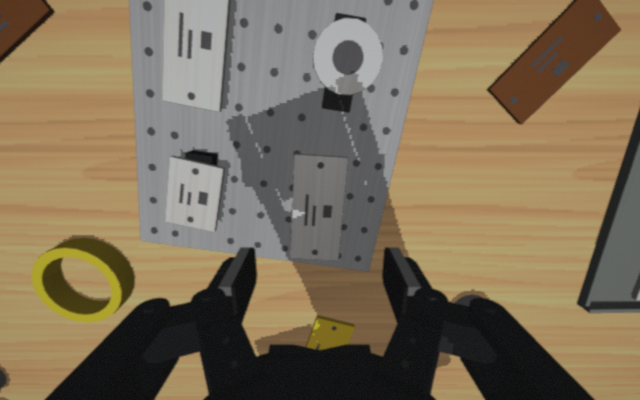

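The wrist view shows plate P in the gripper's shadow with corners near (294,154), (348,157), (343,262) and (290,258). Q's end is at (162,102)–(221,110).

Run:
```python
import pickle,numpy as np
from h import *
c=pickle.load(open("c1.pkl","rb"));np.set_printoptions(precision=1,suppress=True)
P=[ray(c,p,30) for p in((294,154),(348,157),(343,262),(290,258))]
print(np.mean(P,0));
for i in range(4):
    v=P[(i+1)%4]-P[i];print(P[i],np.hypot(*v[:2]),np.degrees(np.arctan2(v[1],v[0])))
q=[ray(c,p,30) for p in((162,102),(221,110),(233,0),(169,0))];print(q)
```

```text
[494.8 198.2  30. ]
[546.5 219.2  30. ] 46.04307310932791 -93.14589288721045
[543.9 173.2  30. ] 101.72868099361222 179.13962041281133
[442.2 174.8  30. ] 51.14129430771055 85.1526182054487
[446.5 225.7  30. ] 100.13444147193137 -3.7288593054475654
[array([588.2, 324.2,  30. ]), array([582.1, 277.4,  30. ]), array([658.6, 260.5,  30. ]), array([658.5, 307.1,  30. ])]
```

arm_command([
  [0,0,0.07,0,0,0.07],
  [0,0,0.13,0,0,0.07],
  [0,0,0.16,0,0,0.07],
  [0,0,0.175,0,0,0.07],
  [0,0,0.185,0,0,0.07],
  [0,0,0.185,0,0,0.07],
])

```text
time_s: 2.2
position: [505.3, 197.9, 90.9]
tool_rot: [-180.0, -0.0, -3.1]
force: [-0.7, 0.8, 0.3]
opening: 68.3
finger_force: 0.0
```

arm_command([
  [0,0,0,0,0,0],
  [0,0,0,0,0,0],
  [0,0,0,0,0,0],
  [0,0,0,0,0,0],
  [0,0,0,0,0,0],
  [0,0,0,0,0,0],
], gripper=1)

```text
time_s: 2.8
position: [505.7, 198.2, 92.4]
tool_rot: [-180.0, -0.1, -3.1]
force: [-0.4, -1.0, 5.5]
opening: 44.0
finger_force: 61.0
```

arm_command([
  [0,0,-0.03,0,0,0],
  [0,0,-0.1,0,0,0],
  [0,0,-0.15,0,0,0],
  [0,0,-0.15,0,0,0],
])

```text
time_s: 3.2
position: [507.3, 198.9, 185.6]
tool_rot: [-179.8, -0.5, -3.1]
force: [0.6, -0.4, -0.5]
opening: 43.9
finger_force: 61.8
```

Run:
```python
import pickle,numpy as np,cv2
from h import *
d=pickle.load(open("c0.pkl","rb"));np.set_printoptions(precision=1,suppress=True)
for n,(x0,y0,x1,y1),z in(("side",(268,275,345,310),9),("scene",(215,163,262,192),9),("side",(300,180,345,193),30),("scene",(322,207,366,240),30)):
    im=d[n]["img"][y0:y1,x0:x1];m=(im.min(2)>150).astype(np.uint8)
    k,l,s,ct=cv2.connectedComponentsWithStats(m);i=1+np.argmax(s[1:,4])
    p=np.argwhere(l==i)[:,::-1]+[x0,y0]
    w=np.array([ray(d[n],q,z)[:2] for q in p],np.float32)
    print(n,z,len(p),cv2.minAreaRect(w),w.mean(0))
```

```text
side 9 923 ((433.01275634765625, -171.23318481445312), (100.35092163085938, 47.624855041503906), 2.4462826251983643) [ 432.4 -171.7]
scene 9 250 ((435.73907470703125, -170.37850952148438), (98.5310287475586, 44.757293701171875), 2.9232845306396484) [ 438.2 -170.2]
side 30 489 ((498.1981201171875, 198.3321533203125), (65.16580200195312, 113.33292388916016), 88.65229797363281) [497.1 201.3]
scene 30 662 ((516.4061889648438, 185.2645721435547), (70.58537292480469, 135.1182403564453), 86.15826416015625) [505.7 189.7]
```

arm_command([
  [0.002,0.03,0,0,0,0],
  [0.008,0.09,0.01,0,0,0],
  [0.013,0.16,0.02,0,-0.03,-0.03],
  [0.018,0.23,0.03,0,-0.05,-0.05],
  [0.025,0.31,0.04,0,-0.07,-0.07],
  [0.03,0.39,0.055,0,-0.09,-0.09],
  [0.038,0.47,0.07,0,-0.11,-0.1],
  [0.044,0.54,0.08,0,-0.12,-0.1],
  [0.048,0.59,0.085,0,-0.12,-0.1],
  [0.05,0.613,0.085,0,-0.12,-0.1],
  [0.05,0.613,0.085,0,-0.12,-0.1],
  [0.05,0.613,0.085,0,-0.12,-0.1],
])

```text
time_s: 4.4
position: [514.5, -170.1, 129.8]
tool_rot: [-179.8, 5.4, 1.4]
force: [-0.8, 0.2, -1.4]
opening: 44.1
finger_force: 61.7
```

Run:
```python
from bench import status, read_camera, env
import cv2,pickle
c=read_camera("side");pickle.dump(c,open("c2.pkl","wb"))
cv2.imwrite("pics/s2.png",cv2.resize(c["img"][170:330,255:445,::-1],None,fx=3.7,fy=3.7,interpolation=cv2.INTER_CUBIC))
for i in range(3):
    o=status.get_obs();print(o["time_s"],o["position"],o["tool_rot"],o["opening"],o["force"])
    read_camera("side")
```

```text
4.45 [ 514.49941348 -169.61000171  129.89957558] [-179.76189474    5.42185836    1.41376817] 44.304154086771725 [-0.13255322  0.43520833 -1.06891262]
4.5 [ 514.64305993 -169.43158485  129.98222484] [-179.76830351    5.41010933    1.44750845] 44.01837183745621 [-0.80932174 -0.01432952 -0.58166126]
4.55 [ 514.71147328 -169.4416148   130.03707074] [-179.77514358    5.40563832    1.46706145] 44.11671684638159 [-0.4417012  -0.00726793 -1.14017382]
```

View pics/s2.png

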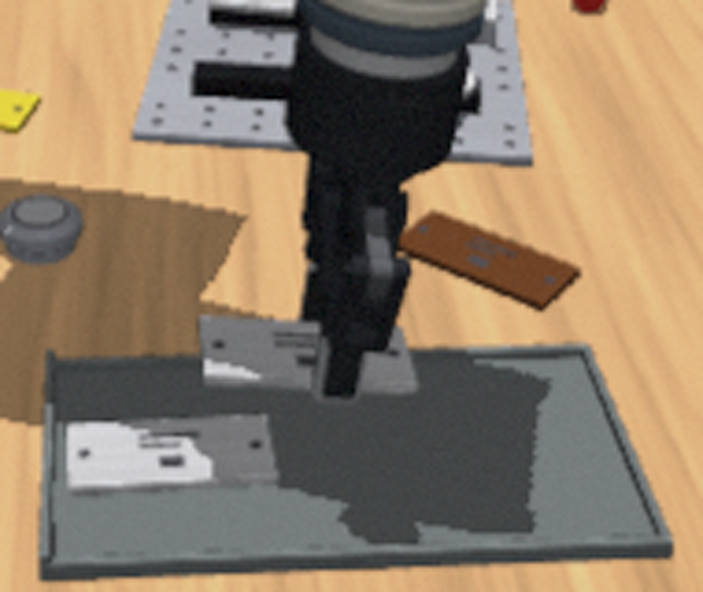

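The plate is held level-tilted (left end up), with near-edge ends at crop (203,385) and (417,392). The first plate's right end is at (268–277,415–480).

Run:
```python
import pickle
from h import *
c=pickle.load(open("c2.pkl","rb"))
C=lambda p,z:ray(c,crop(p,3.7,(255,170)),z).round(1)
print(C((203,387),68),C((417,393),59),C((200,315),74),C((67,488),6),C((277,483),6),C((66,424),10),C((267,415),10))
```

```text
[ 446.9 -197.3   68. ] [ 546.7 -193.7   59. ] [ 447.5 -150.3   74. ] [ 383.2 -193.2    6. ] [ 483.2 -193.3    6. ] [ 381.7 -151.4   10. ] [ 481.9 -147.9   10. ]
```

arm_command([
  [0.003,0,0.03,0,0,0],
  [0.006,0,0.06,0,0,0],
  [0.0075,0,0.08,0,0,0],
  [0.008,0,0.085,0,0,0],
  [0.0085,0,0.089,0,0,0],
  [0.0085,0,0.0895,0,0,0],
  [0.0085,0,0.0895,0,0,0],
])

```text
time_s: 5.3
position: [515.1, -170.8, 76.5]
tool_rot: [-179.8, 5.3, 1.4]
force: [-0.3, 0.2, -1.0]
opening: 43.7
finger_force: 61.7
```

arm_command([
  [0,0,0.0017,0,0,0],
  [0,0,0.0017,0,0,0],
  [0,0,0.0017,0,0,0],
])

```text
time_s: 5.6
position: [515.1, -170.8, 75.6]
tool_rot: [-179.8, 5.3, 1.4]
force: [0.6, 0.6, 5.8]
opening: 43.8
finger_force: 62.3
```

arm_command([
  [0,0,0.0012,0,0,0],
  [0,0,0.0012,0,0,0],
  [0,0,0.0012,0,0,0],
])

```text
time_s: 5.9
position: [515.1, -170.9, 75.5]
tool_rot: [-179.8, 5.3, 1.4]
force: [-1.5, 0.6, 13.7]
opening: 44.1
finger_force: 63.1
```

arm_command([
  [0,0,-0.002,0,0,0],
  [0,0,-0.002,0,0,0],
])

```text
time_s: 6.1
position: [514.9, -170.8, 75.7]
tool_rot: [-179.8, 5.4, 1.4]
force: [0.5, 0.6, 4.3]
opening: 43.9
finger_force: 62.2
```

arm_command([
  [0,0,0,0,0,0],
  [0,0,0,0,0,0],
  [0,0,0,0,0,0],
  [0,0,0,0,0,0],
  [0,0,0,0,0,0],
], gripper=0.2)

```text
time_s: 6.6
position: [514.6, -170.6, 75.3]
tool_rot: [-179.8, 5.4, 1.4]
force: [0.1, 0.4, 0.1]
opening: 68.6
finger_force: 0.0
```

arm_command([
  [0,0,-0.02,0,0,0],
  [0,0,-0.06,0,0,0],
  [0,0,-0.12,0,0.06,0.05],
  [0,0,-0.18,0,0.12,0.1],
  [0,0,-0.18,0,0.12,0.1],
])

```text
time_s: 7.1
position: [527.1, -171.7, 188.2]
tool_rot: [179.9, -0.5, -3.2]
force: [-0.8, -0.9, 0.1]
opening: 68.4
finger_force: 0.0
```

Run:
```python
from bench import status, read_camera, env
import pickle,numpy as np,cv2
from h import *
c=read_camera("side");pickle.dump(c,open("c3.pkl","wb"))
cv2.imwrite("pics/s3.png",cv2.resize(c["img"][255:335,255:445,::-1],None,fx=4.2,fy=4.2,interpolation=cv2.INTER_CUBIC))
o=status.get_obs();print(o["time_s"],o["position"],o["tool_rot"],o["opening"],o["force"])
```

```text
7.15 [ 526.10210381 -171.29563563  186.14632886] [179.90936031  -0.31419899  -3.14955802] 68.15557199902955 [0.0684681  0.11913945 0.93875117]
```

View pics/s3.png

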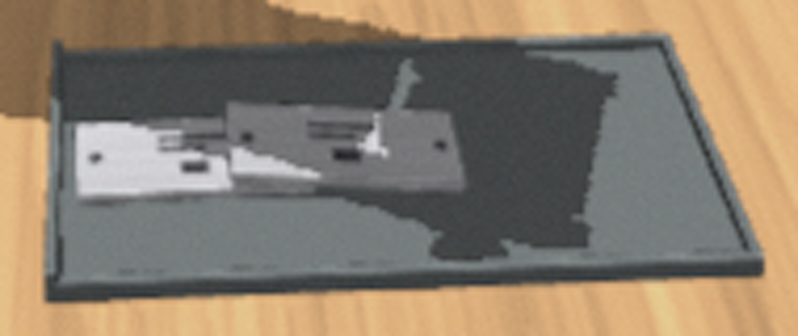

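Run:
```python
import pickle
from h import *
c=pickle.load(open("c3.pkl","rb"))
C=lambda p,z:ray(c,crop(p,4.2,(255,255)),z).round(1)
print(C((464,190),4),C((447,112),10),C((228,102),19.2),C((231,190),13.2),C((77,198),4),C((76,122),10), "holes",C((246,137),18.4),C((440,145),10.8),C((95,157),10))
R=lambda y:np.array([[np.cos(y),-np.sin(y)],[np.sin(y),np.cos(y)]])
```

```text
[ 546.9 -192.5    4. ] [ 545.7 -148.6   10. ] [ 448.5 -149.7   19.2] [ 447.7 -199.3   13.2] [ 383.5 -191.6    4. ] [ 382.1 -149.8   10. ] holes [ 455.2 -172.2   18.4] [ 539.2 -171.4   10.8] [ 390.8 -173.    10. ]
```

arm_command([
  [0.016,-0.08,0,0,0,0.02],
  [0.03,-0.16,0,0,0,0.05],
  [0.048,-0.24,0,0,0,0.1],
  [0.064,-0.32,0,0,0,0.17],
  [0.08,-0.4,0,0,0,0.17],
  [0.096,-0.48,0,0,0,0.174],
  [0.112,-0.56,0,0,0,0.174],
  [0.128,-0.64,0.02,0,0,0.174],
  [0.144,-0.72,0.04,0,0,0.174],
  [0.152,-0.76,0.05,0,0,0.174],
  [0.156,-0.777,0.055,0,0,0.174],
  [0.156,-0.777,0.055,0,0,0.174],
  [0.156,-0.777,0.055,0,0,0.174],
  [0.156,-0.777,0.055,0,0,0.174],
  [0.156,-0.777,0.055,0,0,0.174],
])

```text
time_s: 8.65
position: [644.1, 288.0, 150.5]
tool_rot: [-180.0, -0.0, -11.1]
force: [0.1, -0.4, -0.1]
opening: 68.3
finger_force: 0.0
```

Run:
```python
from bench import status, read_camera, env
import cv2,pickle
c=read_camera("wrist");pickle.dump(c,open("c4.pkl","wb"));cv2.imwrite("pics/w4.png",c["img"][:,:,::-1])
for i in range(2):
    o=status.get_obs();print(o["time_s"],o["position"],o["tool_rot"],o["opening"]);read_camera("side")
```

```text
8.7 [644.14332402 288.28392061 150.52795865] [-1.79993622e+02 -1.63409740e-02 -1.10616244e+01] 68.32524593278029
8.75 [644.1556517  288.49974047 150.49172788] [-1.79988629e+02 -1.90226932e-02 -1.10531285e+01] 68.30513232025227
```

View pics/w4.png

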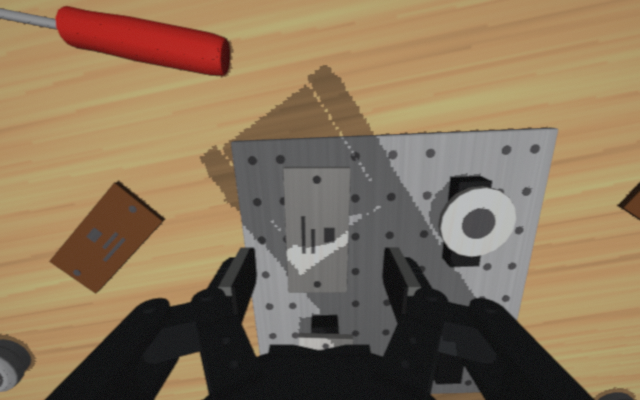

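The wrist view shows Q aligned between the fingers, with corners at (284,168), (350,169), (347,292) and (288,291).

arm_command([
  [0,0,0.05,0,0,0],
  [0,0,0.08,0,0,0],
  [0,0,0.095,0,0,0],
  [0,0,0.099,0,0,0],
  [0,0,0.099,0,0,0],
])

```text
time_s: 9.3
position: [644.0, 289.5, 90.3]
tool_rot: [180.0, 0.0, -11.0]
force: [-0.1, -0.3, -0.2]
opening: 68.5
finger_force: 0.0
```

arm_command([
  [0,0,0,0,0,0],
  [0,0,0,0,0,0],
  [0,0,0,0,0,0],
  [0,0,0,0,0,0],
  [0,0,0,0,0,0],
  [0,0,0,0,0,0],
], gripper=1)

```text
time_s: 9.9
position: [644.7, 289.9, 92.0]
tool_rot: [-179.9, -0.1, -11.0]
force: [-1.0, 0.1, 5.4]
opening: 43.9
finger_force: 61.6
```

arm_command([
  [0,0,-0.03,0,0,0],
  [0,0,-0.1,0,0,0],
  [0,0,-0.15,0,0,0],
  [0,0,-0.15,0,0,0],
])

```text
time_s: 10.3
position: [646.5, 290.7, 187.1]
tool_rot: [-179.7, -0.4, -11.0]
force: [0.5, 1.5, -0.8]
opening: 44.0
finger_force: 61.4
```

Run:
```python
import pickle
from h import *
c=pickle.load(open("c4.pkl","rb"))
P=[ray(c,p,30) for p in((284,168),(350,169),(347,292),(288,291))];print(np.mean(P,0),np.round(P,1))
```

```text
[634.4867305  291.83820209  30.        ] [[687.5 304.4  30. ]
 [678.2 260.6  30. ]
 [581.2 278.5  30. ]
 [591.  323.9  30. ]]
```

arm_command([
  [0.002,0.03,0,0,0,0],
  [0.006,0.1,0,0,0,0],
  [0.01,0.17,0,0,0,-0.03],
  [0.014,0.25,0.01,0,-0.02,-0.08],
  [0.018,0.33,0.02,-0.0025,-0.04,-0.13],
  [0.022,0.41,0.03,-0.005,-0.06,-0.18],
  [0.026,0.49,0.04,-0.008,-0.08,-0.22],
  [0.031,0.57,0.055,-0.01,-0.1,-0.25],
  [0.035,0.65,0.07,-0.0125,-0.12,-0.267],
  [0.039,0.72,0.08,-0.0125,-0.12,-0.267],
  [0.041,0.76,0.085,-0.0125,-0.12,-0.267],
  [0.042,0.773,0.085,-0.0125,-0.12,-0.267],
  [0.042,0.773,0.085,-0.0125,-0.12,-0.267],
  [0.042,0.773,0.085,-0.0125,-0.12,-0.267],
])

```text
time_s: 11.7
position: [579.9, -169.9, 129.4]
tool_rot: [-180.0, 5.5, 1.0]
force: [0.7, 0.7, -0.7]
opening: 43.9
finger_force: 61.4
```

arm_command([
  [0.003,0,0.03,0,0,0],
  [0.006,0,0.06,0,0,0],
  [0.0075,0,0.08,0,0,0],
  [0.008,0,0.085,0,0,0],
  [0.0085,0,0.088,0,0,0],
  [0.0085,0,0.088,0,0,0],
  [0.0085,0,0.088,0,0,0],
])

```text
time_s: 12.4
position: [580.8, -170.7, 77.0]
tool_rot: [180.0, 5.4, 1.0]
force: [-0.0, 0.1, -0.3]
opening: 44.1
finger_force: 61.4
```

arm_command([
  [0,0,0.0015,0,0,0],
  [0,0,0.0015,0,0,0],
  [0,0,0.0015,0,0,0],
])

```text
time_s: 12.7
position: [580.4, -170.7, 75.9]
tool_rot: [180.0, 5.4, 1.0]
force: [0.6, 0.6, -0.7]
opening: 43.7
finger_force: 61.4
```

arm_command([
  [0,0,0.0012,0,0,0],
  [0,0,0.0012,0,0,0],
  [0,0,0.0012,0,0,0],
])

```text
time_s: 13.0
position: [580.4, -170.7, 75.2]
tool_rot: [180.0, 5.4, 1.0]
force: [-0.9, 0.5, 3.8]
opening: 43.9
finger_force: 61.8
```

Light contact; release and retreat.

arm_command([
  [0,0,0,0,0,0],
  [0,0,0,0,0,0],
  [0,0,0,0,0,0],
  [0,0,0,0,0,0],
  [0,0,0,0,0,0],
], gripper=0.2)

```text
time_s: 13.5
position: [580.2, -170.6, 74.8]
tool_rot: [-180.0, 5.4, 1.0]
force: [-0.4, -0.1, -0.2]
opening: 67.8
finger_force: 0.0
```

arm_command([
  [0,0,-0.02,0,0,0],
  [0,0,-0.06,0,0,0],
  [0,0,-0.12,0,0,0],
  [0,0,-0.18,0,0,0],
  [0,0,-0.25,0,0,0],
  [0,0,-0.25,0,0,0],
])

```text
time_s: 14.1
position: [597.9, -171.2, 231.3]
tool_rot: [179.8, 4.8, 1.0]
force: [0.3, 0.1, 0.1]
opening: 68.4
finger_force: 0.0
```

Run:
```python
from bench import status, read_camera, env
import pickle,cv2
c=read_camera("side");pickle.dump(c,open("c5.pkl","wb"))
cv2.imwrite("pics/s5.png",cv2.resize(c["img"][255:335,255:445,::-1],None,fx=4.2,fy=4.2,interpolation=cv2.INTER_CUBIC))
o=status.get_obs();print(o["time_s"],o["position"],o["opening"],o["force"])
```

```text
14.15 [ 596.38941492 -170.82114686  228.48396382] 68.24168714296081 [-1.57691608 -0.12506504  0.01732593]
```

View pics/s5.png

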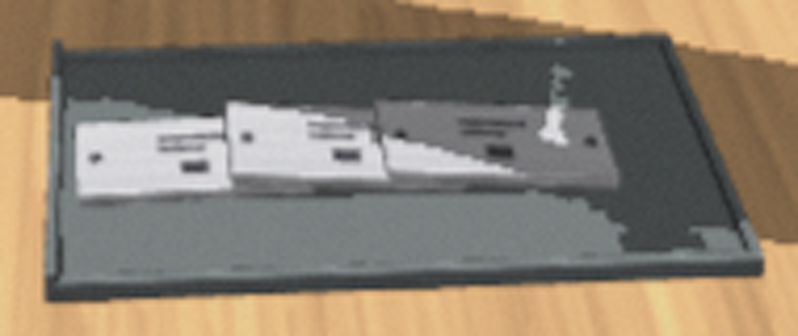

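The row of three is shingled. Plate 3's holes are at (400,133) and (590,141), and plates 1 and 2 haven't moved.

Run:
```python
import pickle
from h import *
from bench import env
c=pickle.load(open("c5.pkl","rb"))
C=lambda p,z:ray(c,crop(p,4.2,(255,255)),z)
m=(C((400,133),18.4)+C((590,141),10.8))/2
print(m,m[:2]-[497.2,-171.8])
if 56<m[0]-497.2<78 and abs(m[1]+171)<10: print(env.close_job())
```

```text
[ 563.09597296 -171.48185762   14.6       ] [65.89597296  0.31814238]
the job is handed in; nothing more can be done
None
```

Both long plates are in the tray, shingled on from the first plate at measured spacings of about 64 mm and 66 mm; the first plate showed no visible movement, and the job was handed in at about 14 s with no verdict returned.

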